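Sort the teardown parts

ROBOT

A 7-joint arm with a two-finger parallel gripper is mounted at the origin on a cart in front of the work surface, level with it; the furniture and walls round the work are solid. World frame = base frame: x ahead of the robot, y to its left, z up, the work surface at z = 0. Lengths are in m, angles in rad, forces in N, time in s.
With the tool pointing down it reaches from about 0.4 to 0.875 m from the base axis. Payload 6.5 kg.
Tool frame: the origin (TCP) lies on the centre line of the jaws, within the pads' length; the fingertips stand 25 mm ahead of it and the grasp point (between the pads) lies 6 mm ahead of it; z points along the fingers, y is the line along which they close (so a half turn about z gives the same grasp; the last joint's range is limited). The gripper opens to 88 mm and grips with 3 to 60 N. Pads are 18 mm wide; open, the fingers measure 123 mm over their backs; the gripper's body (75 mm by 187 mm) begins 45 mm behind the grasp point.
Start: joints at [-1.21, 0.536, -0.004, 1.538, 0.003, 1.067, -0.071], TCP at [0.269, 0.592, 0.226] pointing down, gripper open.
Joint ranges: [-2.7, 2.7], [-0.37, 2.16], [-1.27, 1.26], [0.24, 2.4], [-1.31, 4.45], [0.19, 1.91], [-2.76, 2.76]. Speed limits (rad/s): [2.39, 2.39, 3.14, 3.14, 3.14, 3.14, 3.14].

INTERFACE

Orientations are given as a unit quaternion [w, x, y, z].
In Python, from rig import arm gives the robot as it stands.
- The arm moves only by the tool carry_out, never from a script. Its argument "plan" is a list of rows, each a list of 3 entries, a list of its own where there are three numbers: the opening, from 0 (shut) to 1 (fully open), then the shift along the tool's x, y, z scaled (see below), then the turn, a rotation vector about the tool's x, y, z scaled (see below). A call has 1 to 12 rows; each row shifts and turns the commanded pose from where the row before left it, along the tool's axes as they then stand; what a row does not reach is not made up. The controller multiplies each number of a shift by 400 mm and each number of a turn by 180 degrees. A row lasts 1/8 s, in which the tool goes at most 62.5 mm and 10.7 degrees, less where a joint would pass 70% of its speed; a pose out of reach is approached as far as the arm can. A call with a number of a shift or a turn outside -1 to 1 is refused whole. A call with a gripper value outside its range is refused whole. The fingers move at their own pace and stop on an object; the grip force is fixed at half the most. Time passes only in rows, so rows that do not move let the fingers close. It gives the time, the measured TCP pose, the force, the opening and the grip force at its end, in the units of the state.
- arm.get_state(): the state, without advancing time (a new reading comes with each control period).
- arm.grab_frame(name): name is "scene" or "top"; returns a dict with "pixels" (420x560x3 uint8, red, green, blue), "fov_y" (degrees; the focal length in pixels is half the picture's height over the tangent of half this angle, whatever the lens; pixels are square), "cx", "cy" (the principal point, pixels), "extrinsics" (4x4, takes a point from camera to world coordinates). Camera axes: x right, y down, z forward; pixel columns grow to the right and rows downward; lengths in m; the calibration is good to about 2 mm. A picture is of the moment at which its call begins. There is no depth.
- arm.sign_off(): hands the job in; it is judged then, once.
The state is a dict: "time": time; "joints": joint angles; "joint_velocities": joint speeds; "joint_efforts": joint torques, N m; "position": TCP position; "tool_rot": TCP orientation; "wrist_force": force on the tool from outside, world axes, zero at the start; "moment": the same for the moment, N m; "gripper_width": finger opening in m; "gripper_force": force on a finger pad.
Only numpy, scipy, OpenCV 4.12 (cv2) and the standard library are available. Lean on these libraries where they do the work, as an engineer would, in place of code of your own. Each camera call takes 0.05 s, during which the arm holds its last target. There are 200 camera calls.

TASK

Sort the five loose parts left from the teardown: load the two steel bushings end to end into the upright tube magazine, the long one first so that the short one sits on top of it; put the nut and the bolt in the square bin, with the bolt standing upright on its head; and lay the spark plug flat in the long tray.

Things in the scene. Friction and masses are not known exactly. Their poses are not given: they have to be found in the camera images.
- long_bushing: The longer of two plain steel bushings (tubes): outer diameter 30 mm, bore 18 mm, 46 mm tall, standing on end. Origin: centre of its underside; z up.
- short_bushing: The shorter of two plain steel bushings: outer diameter 30 mm, bore 18 mm, 34 mm tall, standing on end. Origin: centre of its underside; z up.
- nut: M20 steel hexagon nut lying flat: 29 mm across flats, 33 mm across corners, 16 mm high. Origin: centre of its underside; z up. A pair of parallel flats faces its +x and -x; the other flats follow at 60 degree steps.
- bolt: M16 steel bolt standing upright on its hexagon head: 80 mm tall overall; the head, 27 mm across, is the lowest 10 mm; above it a 16 mm thick shank. Origin: centre of the head's underside; z along the shank, up.
- spark_plug: Spark plug lying on its side, 70 mm long, 21 mm wide, 19 mm high. Origin: under the middle of its length, on the bench; its length runs along its y. The 19 mm wide hexagon, the place to grip across x, spans y = 0 to 13 mm, so its middle lies at y = +6 mm.
- magazine: Fixed gravity tube magazine: an upright aluminium tube on an 84 x 84 x 8 mm dark steel base plate. Bore 37 mm, open at the top, where the mouth flares to 55 mm inside (61 mm outside) over the last 14 mm; the rim is 96 mm above the bench, the tube's inner floor 8 mm above it. Bushings slide down freely by their own weight. Origin: on the tube's axis, at bench level.
- square_bin: Fixed square open bin of grey plastic, 120 x 120 mm outside, 25 mm high, walls and floor about 4 mm thick. Origin: centre of its underside; x and y along its sides.
- long_tray: Fixed long open tray of grey plastic, 100 mm (its x) by 180 mm (its y) outside, 25 mm high, walls and floor about 4 mm thick. Origin: centre of its underside.

How it is judged:
By the outcome, as a careful person would: the job done as asked, in the order asked, and still so for the second after the job is handed in, with the robot touching nothing.
It also fails if it takes over 123 s, if anything falls off the work surface, if the arm or the gripper's body presses on something with over 40 N, if the wrist force passes 120 N, or if a joint passes its speed limit or range.

## Working session

There is one attempt and no reset: what is moved stays moved. The work goes in short steps, Python scripts to look and compute and a tool call to move; the robot and the scene stay as the last step left them, time stands still between calls to the robot, and variables do not carry over. Pictures are saved under pics/ and viewed, at most 14 in all, crops included, and the job is handed in when it is done.

Besides the shell and the picture viewer there is one more tool, called as name(argument=value, ...), one argument or row to a line, values as JSON. carry_out: Moves the arm, as the interface text tells. Shifts and turns lie within -1 to 1; 1 stands for 400 mm of shift or 180 degrees of turn. Its arguments: {"type":"object","properties":{"plan":{"type":"array","items":{"type":"array"}}},"required":["plan"]}

```bash
mkdir -p pics; ls; python3 - <<'E'
from rig import arm
import cv2,json,numpy as np
s=arm.get_state(); print({k:np.round(v,4).tolist() for k,v in s.items()})
for n in("scene","top"):
    f=arm.grab_frame(n); cv2.imwrite(f"pics/{n}0.png",f["pixels"][:,:,::-1]); print(n,f["fov_y"],f["cx"],f["cy"],np.round(f["extrinsics"],4).tolist())
E
```

```text
pics
{'time': 0.0, 'joints': [-1.2102, 0.5372, -0.0044, 1.5388, 0.0026, 1.0673, -0.0712], 'joint_velocities': [-0.001, -0.0006, 0.0009, -0.0005, -0.0006, 0.0001, -0.0015], 'joint_efforts': [-0.0009, -57.0961, 0.99, -25.1602, -0.0563, 0.0176, 0.0001], 'position': [0.2688, 0.5911, 0.2248], 'tool_rot': [-0.0001, 0.2117, 0.9773, -0.0008], 'wrist_force': [0.6855, 0.2088, -0.6836], 'moment': [0.0259, -0.0112, 0.0819], 'gripper_force': 0.0, 'gripper_width': 0.0877}
scene 51.08253416179513 281.8263656869625 213.72582940781882 [[0.602, -0.3555, 0.715, -0.3141], [-0.7982, -0.2928, 0.5265, -0.6676], [0.0222, -0.8877, -0.46, 0.6091], [0.0, 0.0, 0.0, 1.0]]
top 42.918474184548025 284.80254737932023 212.8901460674247 [[0.0079, -0.9817, 0.1903, 0.31], [-0.9998, -0.0107, -0.0138, 0.0043], [0.0156, -0.1902, -0.9816, 1.551], [0.0, 0.0, 0.0, 1.0]]
```

View pics/scene0.png

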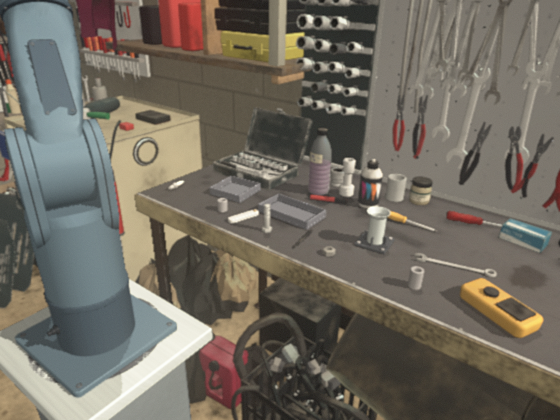

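View pics/top0.png

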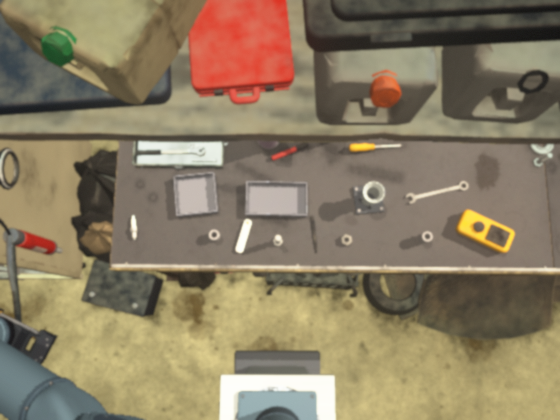

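View crops.

The scene view shows bushing-like tubes at (223,205) and (416,278), the bolt at (267,218), the nut at (329,251), the magazine at (376,228), and white things at (176,184) and (243,215). The top view shows the same row at (214,235), (427,236), (278,240), (346,239), with the bin at (195,195), the tray at (276,199) and the magazine at (372,193). I'll zoom in next.

```bash
python3 - <<'E'
import cv2,numpy as np
t=cv2.imread("pics/top0.png"); s=cv2.imread("pics/scene0.png")
def up(im,x,y,w,h,k): return cv2.resize(im[y:y+h,x:x+w],None,fx=k,fy=k,interpolation=cv2.INTER_CUBIC)
a=np.vstack([up(t,115,170,160,90,5)]);cv2.imwrite("pics/ta.png",a)
cv2.imwrite("pics/tb.png",up(t,265,170,180,90,4.4))
cv2.imwrite("pics/sa.png",np.vstack([up(s,160,165,180,80,4.4)]))
cv2.imwrite("pics/sb.png",up(s,310,195,140,105,5))
E
```

```text
(no output)
```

View pics/ta.png

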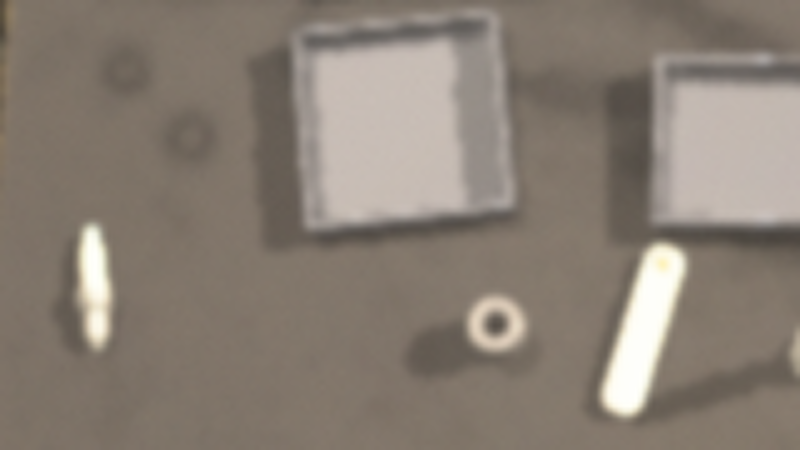

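View pics/tb.png

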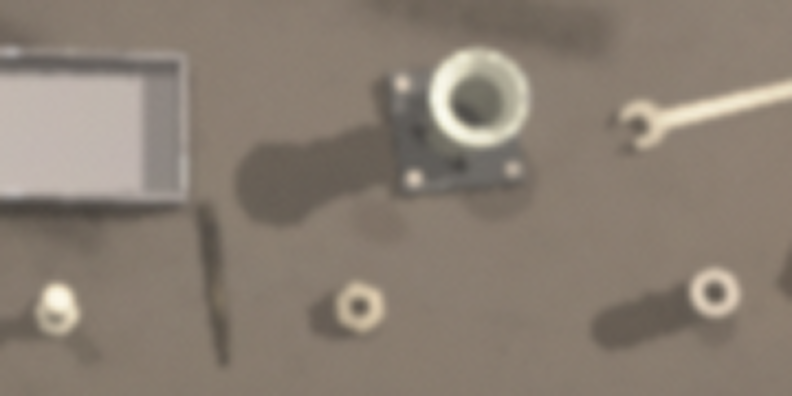

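View pics/sa.png

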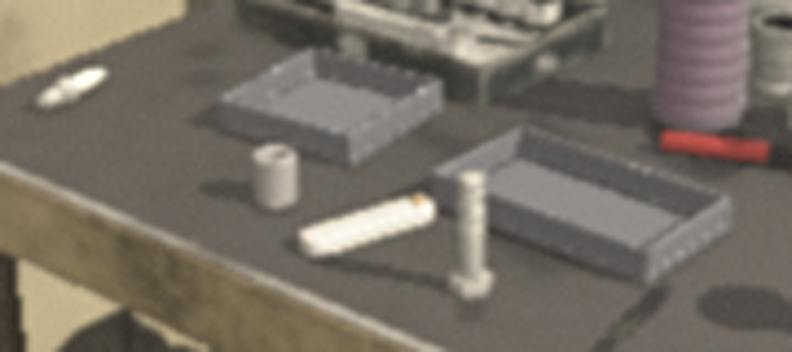

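View pics/sb.png

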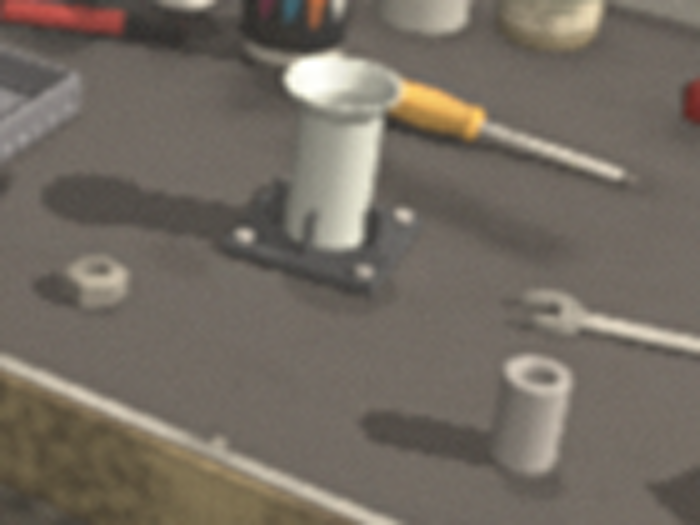

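The zooms settle it. The long bushing is on the right (tb 714,292) and the short one on the left (ta 496,324). The spark plug is the small tapered thing at far left (ta 94,290), and the white bar (ta 645,330) is a distractor. The nut, bolt and magazine are clear, and the tray's long side runs along world y.

```bash
cat > h.py <<'E'
import numpy as np, cv2, json
from rig import arm
from scipy.optimize import least_squares
C={}
def cams():
    for n in("scene","top"):
        f=arm.grab_frame(n); E=np.array(f["extrinsics"]); fl=210/np.tan(np.radians(f["fov_y"]/2)); C[n]=(E,fl,f["cx"],f["cy"],f["pixels"])
    return C
def ray(n,p):
    E,f,cx,cy,_=C[n]; d=E[:3,:3]@np.array([(p[0]-cx)/f,(p[1]-cy)/f,1]); return E[:3,3],d/np.linalg.norm(d)
def tri(pt,ps):
    A=np.zeros((3,3));b=np.zeros(3);R=[ray("top",pt),ray("scene",ps)]
    for o,d in R: M=np.eye(3)-np.outer(d,d);A+=M;b+=M@o
    X=np.linalg.solve(A,b); return X,[np.linalg.norm((np.eye(3)-np.outer(d,d))@(X-o)) for o,d in R]
def onz(n,p,z): o,d=ray(n,p); return o+d*(z-o[2])/d[2]
def proj(n,X):
    E,f,cx,cy,_=C[n]; c=E[:3,:3].T@(np.array(X)-E[:3,3]); return np.array([cx+f*c[0]/c[2],cy+f*c[1]/c[2]])
def un(p,x,y,k): return ((p[0]+.5)/k-.5+x,(p[1]+.5)/k-.5+y)
ta=lambda *p:un(p,115,170,5)
tb=lambda *p:un(p,265,170,4.4)
sa=lambda *p:un(p,160,165,4.4)
sb=lambda *p:un(p,310,195,5)
E
python3 - <<'E'
from h import *
cams(); np.set_printoptions(precision=4,suppress=True)
for n,a,b,z in [("short top",ta(496,324),sa(275,153),.034),("bolt top",tb(58,297),sa(472,176),.08),("nut top",tb(359,306),sb(100,267),.016),
 ("long top",tb(714,292),sb(538,374),.046),("mag rim",tb(479,97),sb(343,83),.096),("plug A",ta(91,224),sa(107,72),.01),("plug B",ta(98,350),sa(38,103),.01),("plug hex",ta(94,297),sa(73,90),.01),
 ("bin1",ta(292,30),sa(313,52),.025),("bin2",ta(492,12),sa(442,87),.025),("bin3",ta(517,208),sa(352,142),.025),("bin4",ta(308,232),sa(220,100),.025),
 ("tray1",ta(655,58),sa(523,128),.025),("tray2",tb(185,53),sa(730,203),.025),("tray3",tb(187,203),sa(648,262),.025),("tray4",ta(652,228),sa(435,175),.025),
 ("magbolt a",tb(403,83),sb(343,83),.011),("c",tb(414,178),sb(245,235),.011),("d",tb(512,169),sb(365,271),.011)]:
    X,e=tri(a,b); print(n,X,np.round(e,4),"top@z",onz("top",a,z)[:2],"sc@z",onz("scene",b,z)[:2])
E
```

```text
short top [0.5392 0.1856 0.0346] [0.0002 0.0002] top@z [0.5391 0.1858] sc@z [0.5403 0.1864]
bolt top [0.5264 0.0026 0.0794] [0.0001 0.0001] top@z [0.5264 0.0025] sc@z [0.5255 0.0019]
nut top [ 0.5325 -0.1973  0.0158] [0.0012 0.0012] top@z [ 0.5318 -0.1963] sc@z [ 0.5333 -0.1982]
long top [ 0.5394 -0.4243  0.0446] [0.0003 0.0003] top@z [ 0.539  -0.4236] sc@z [ 0.5375 -0.4251]
mag rim [ 0.6555 -0.2644  0.0952] [0.0001 0.0001] top@z [ 0.6554 -0.2644] sc@z [ 0.654 -0.265]
plug A [0.6003 0.4269 0.0083] [0.0008 0.0008] top@z [0.5994 0.427 ] sc@z [0.5984 0.4233]
plug B [0.5254 0.4181 0.0102] [0.0004 0.0004] top@z [0.5252 0.4184] sc@z [0.5259 0.4181]
plug hex [0.5585 0.4211 0.0087] [0.0028 0.0028] top@z [0.5562 0.4226] sc@z [0.5586 0.4167]
bin1 [0.7153 0.3139 0.0189] [0.0004 0.0004] top@z [0.7139 0.3124] sc@z [0.7044 0.304 ]
bin2 [0.7292 0.1956 0.0173] [0.0011 0.0011] top@z [0.7263 0.1954] sc@z [0.7164 0.1836]
bin3 [0.6095 0.1778 0.0199] [0.0004 0.0004] top@z [0.6087 0.177 ] sc@z [0.6011 0.1707]
bin4 [0.5945 0.2968 0.0236] [0.0013 0.0013] top@z [0.5932 0.2974] sc@z [0.5932 0.2936]
tray1 [0.7016 0.0977 0.0216] [0.0018 0.0018] top@z [0.6995 0.0988] sc@z [0.6971 0.0921]
tray2 [ 0.7016 -0.081   0.0189] [0.0003 0.0003] top@z [ 0.7002 -0.0809] sc@z [ 0.6908 -0.0869]
tray3 [ 0.5996 -0.0828  0.0173] [0.0002 0.0002] top@z [ 0.5981 -0.0822] sc@z [ 0.5878 -0.0905]
tray4 [0.5999 0.0967 0.0225] [0.0024 0.0024] top@z [0.5977 0.0983] sc@z [0.5979 0.0919]
magbolt a [ 0.6793 -0.2354  0.0735] [0.0182 0.0182] top@z [ 0.6847 -0.2289] sc@z [ 0.8144 -0.1983]
c [ 0.62   -0.2357  0.0088] [0.0003 0.0003] top@z [ 0.6194 -0.2351] sc@z [ 0.6169 -0.2375]
d [ 0.6269 -0.3019  0.0089] [0.0004 0.0004] top@z [ 0.6263 -0.3011] sc@z [ 0.6241 -0.3034]
```

Heights and sizes agree with the text. First I'll align the tool yaw with the world axes, then travel.

carry_out(
  plan=[
    [1, [0, 0, 0], [0, 0, -0.045]],
    [1, [0, 0, 0], [0, 0, -0.045]],
    [1, [0, 0, 0], [0, 0, -0.046]],
    [1, [-0.072, -0.122, 0], [0, 0, 0]],
    [1, [-0.072, -0.122, 0], [0, 0, 0]],
    [1, [-0.072, -0.122, 0], [0, 0, 0]],
    [1, [-0.072, -0.122, 0], [0, 0, 0]],
    [1, [-0.072, -0.122, 0], [0, 0, 0]],
    [1, [-0.072, -0.122, 0], [0, 0, 0]],
    [1, [-0.072, -0.122, 0], [0, 0, 0]],
    [1, [-0.072, -0.122, 0], [0, 0, 0]],
  ],
)

```text
time: 1.58
position: [0.5004, 0.1997, 0.2257]
tool_rot: [0.0, -0.0, 1.0, 0.0]
wrist_force: [1.2, 0.6, 0.2]
gripper_width: 0.088
gripper_force: 0.0
```

carry_out(
  plan=[
    [0.7, [-0.009, -0.142, 0], [0, 0, 0]],
    [0.7, [-0.009, -0.142, 0], [0, 0, 0]],
    [0.7, [-0.009, -0.142, 0], [0, 0, 0]],
    [0.7, [-0.009, -0.142, 0], [0, 0, 0]],
    [0.7, [-0.009, -0.142, 0], [0, 0, 0]],
    [0.7, [-0.009, -0.142, 0], [0, 0, 0]],
    [0.7, [-0.009, -0.142, 0], [0, 0, 0]],
    [0.7, [-0.009, -0.142, 0], [0, 0, 0]],
    [0.7, [-0.009, -0.142, 0], [0, 0, 0]],
    [0.7, [-0.009, -0.142, 0], [0, 0, 0]],
    [0.7, [-0.008, -0.14, 0.1], [0, 0, 0]],
  ],
)

```text
time: 2.95
position: [0.5406, -0.4209, 0.1917]
tool_rot: [0.003, -0.0, 1.0, -0.002]
wrist_force: [0.3, 0.2, 0.3]
gripper_width: 0.0618
gripper_force: 0.0
```

carry_out(
  plan=[
    [0.7, [0, 0, 0.115], [0, 0, 0]],
    [0.7, [0, 0, 0.115], [0, 0, 0]],
    [0.7, [0, 0, 0.1], [0, 0, 0]],
    [0.7, [0, 0, 0.007], [0, 0, 0]],
    [0.7, [0, 0, 0], [0, 0, 0]],
    [0.2, [0, 0, 0], [0, 0, 0]],
    [0.2, [0, 0, 0], [0, 0, 0]],
    [0.2, [0, 0, 0], [0, 0, 0]],
    [0.2, [0, 0, 0], [0, 0, 0]],
    [0.2, [0, 0, 0], [0, 0, 0]],
  ],
)

```text
time: 4.2
position: [0.5389, -0.4174, 0.0546]
tool_rot: [0.0, -0.0, 1.0, -0.0]
wrist_force: [-1.0, -0.7, 0.0]
gripper_width: 0.0175
gripper_force: 0.0
```

```bash
python3 - <<'E'
from h import *
cams(); print(np.round(arm.get_state()["position"],4))
s=C["scene"][4][:,:,::-1];t=C["top"][4][:,:,::-1]
up=lambda im,x,y,w,h,k: cv2.resize(im[y:y+h,x:x+w],None,fx=k,fy=k,interpolation=cv2.INTER_CUBIC)
cv2.imwrite("pics/c1.png",np.hstack([up(s,350,200,100,120,4),up(t,380,190,100,120,4)]))
E
```

```text
[ 0.5389 -0.4174  0.0545]
```

View pics/c1.png

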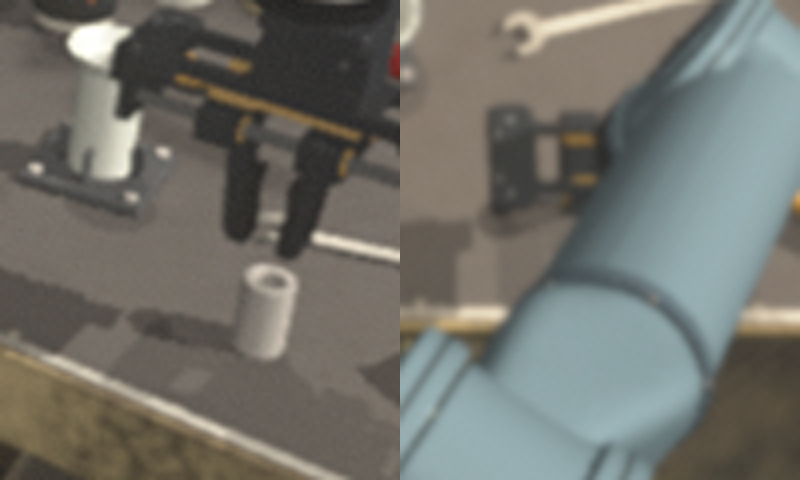

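The picture shows the bushing unmoved, with the closed fingertips (crop 240,235 and 292,252) apparently above its top (270,268). I'll compare that with the expected projection.

```bash
python3 - <<'E'
from h import *
cams(); st=arm.get_state();p=np.array(st["position"]);w=st["gripper_width"]; print(p,w,np.round(st["joints"],4))
for d in(-1,1):
    for z in (0.0295,.06,.07): print(d,z,proj("scene",[p[0],p[1]+d*(w/2+.008),z]))
o=[un(q,350,200,4) for q in((240,235),(292,252))]; print(o)
for q in o: print([np.round(onz("scene",q,z),4)[:2] for z in(.03,.05,.06,.07,.08)])
q=un((110,158),380,190,4); print([np.round(onz("top",q,z)[:2],4) for z in(.08,.11,.14,.18)])
E
```

```text
[ 0.53887447 -0.41737152  0.05451696] 0.017593044484846613 [ 0.4644  0.7974  0.1969  1.5548 -0.1947  0.8087  2.3095]
-1 0.0295 [420.05371587 276.57607695]
-1 0.06 [422.32377909 265.39640639]
-1 0.07 [423.08219921 261.66131793]
1 0.0295 [406.06431133 271.23363044]
1 0.06 [408.09868655 260.17635559]
1 0.07 [408.77813972 256.48337883]
[(409.625, 258.375), (422.625, 262.625)]
[array([ 0.5954, -0.3857]), array([ 0.564 , -0.3955]), array([ 0.5483, -0.4003]), array([ 0.5326, -0.4052]), array([ 0.5169, -0.4101])]
[array([ 0.5974, -0.4175]), array([ 0.5659, -0.4262]), array([ 0.5502, -0.4305]), array([ 0.5345, -0.4348]), array([ 0.5187, -0.4391])]
[array([ 0.5526, -0.3592]), array([ 0.5477, -0.3518]), array([ 0.5427, -0.3444]), array([ 0.5361, -0.3345])]
```

```bash
python3 - <<'E'
from h import *
cams()
for dx in(-.0375,.0375):
  for z in (.0935,.131): print(dx,z,np.round((proj("scene",[.5389+dx,-.324,z])-[350,200])*4,0), np.round((proj("scene",[.5389+dx,-.511,z])-[350,200])*4,0))
E
```

```text
-0.0375 0.0935 [ 88. 173.] [418. 292.]
-0.0375 0.131 [ 96. 115.] [433. 231.]
0.0375 0.0935 [145. 122.] [462. 230.]
0.0375 0.131 [153.  67.] [477. 171.]
```

carry_out(
  plan=[
    [0.7, [0, 0, 0], [0, 0, 0]],
    [0.7, [0, 0, 0], [0, 0, 0]],
    [0.7, [0, -0.015, 0], [0, 0, 0]],
    [0.7, [0, 0, 0], [0, 0, 0]],
    [0.7, [0, 0, 0], [0, 0, 0]],
  ],
)

```text
time: 5.12
position: [0.5388, -0.4235, 0.0545]
tool_rot: [0.0, -0.0, 1.0, 0.0]
wrist_force: [0.4, 0.6, -0.4]
gripper_width: 0.0613
gripper_force: 0.0
```

carry_out(
  plan=[
    [0.7, [0, -0.002, 0.025], [0, 0, 0]],
    [0.7, [0, 0, 0.025], [0, 0, 0]],
    [0.7, [0, 0, 0], [0, 0, 0]],
    [0.7, [0, 0, 0], [0, 0, 0]],
    [0.2, [0, 0, 0], [0, 0, 0]],
    [0.2, [0, 0, 0], [0, 0, 0]],
    [0.2, [0, 0, 0], [0, 0, 0]],
    [0.2, [0, 0, 0], [0, 0, 0]],
  ],
)

```text
time: 6.12
position: [0.5389, -0.4242, 0.0346]
tool_rot: [0.0, -0.0, 1.0, -0.0]
wrist_force: [-0.7, 0.6, 0.3]
gripper_width: 0.0237
gripper_force: 0.0
```

```bash
python3 - <<'E'
from h import *
cams(); print(np.round(arm.get_state()["position"],4),arm.get_state()["gripper_width"])
s=C["scene"][4][:,:,::-1]
up=lambda im,x,y,w,h,k: cv2.resize(im[y:y+h,x:x+w],None,fx=k,fy=k,interpolation=cv2.INTER_CUBIC)
cv2.imwrite("pics/c2.png",up(s,350,200,120,100,6))
E
```

```text
[ 0.5389 -0.4242  0.0346] 0.017981322438912165
```

View pics/c2.png

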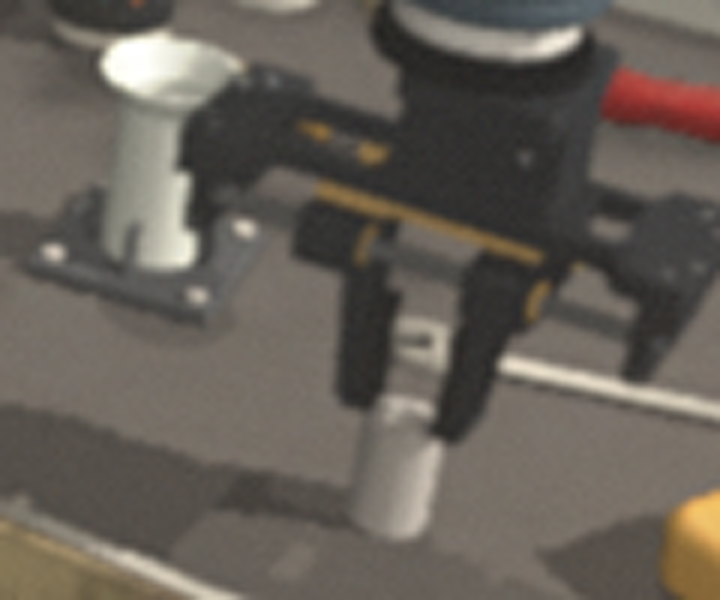

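The fingertips (360,405 and 455,440) sit at about the bushing's top, roughly 36 mm higher than the reported z implies. I'll work with an empirical offset of real z ≈ reported + 36 mm and lower carefully.

carry_out(
  plan=[
    [0.7, [0, 0, 0], [0, 0, 0]],
    [0.7, [0, 0, 0], [0, 0, 0]],
    [0.7, [0, 0, 0], [0, 0, 0]],
    [0.7, [0, 0, 0.025], [0, 0, 0]],
    [0.7, [0, 0, 0.025], [0, 0, 0]],
    [0.7, [0, 0, 0], [0, 0, 0]],
    [0.2, [0, 0, 0], [0, 0, 0]],
    [0.2, [0, 0, 0], [0, 0, 0]],
    [0.2, [0, 0, 0], [0, 0, 0]],
    [0.2, [0, 0, 0], [0, 0, 0]],
  ],
)

```text
time: 7.48
position: [0.539, -0.4242, 0.0148]
tool_rot: [0.0, -0.0, 1.0, -0.0]
wrist_force: [-1.2, 0.4, 2.3]
gripper_width: 0.0297
gripper_force: 30.0
```

Gripped, at 30 mm width. Lift and carry it to the magazine.

carry_out(
  plan=[
    [0.2, [0, 0, -0.1], [0, 0, 0]],
    [0.2, [0, 0, -0.1], [0, 0, 0]],
    [0.2, [0, 0, -0.1], [0, 0, 0]],
    [0.2, [0, 0, 0], [0, 0, 0]],
    [0.2, [-0.05, 0.07, 0], [0, 0, 0]],
    [0.2, [-0.05, 0.07, 0], [0, 0, 0]],
    [0.2, [-0.05, 0.07, 0], [0, 0, 0]],
    [0.2, [-0.05, 0.07, 0], [0, 0, 0]],
    [0.2, [-0.05, 0.07, 0], [0, 0, 0]],
    [0.2, [-0.041, 0.05, 0], [0, 0, 0]],
    [0.2, [0, 0, 0], [0, 0, 0]],
    [0.2, [0, 0, 0], [0, 0, 0]],
  ],
)

```text
time: 8.98
position: [0.6539, -0.266, 0.1341]
tool_rot: [-0.001, 0.001, 1.0, -0.001]
wrist_force: [-0.7, -0.7, -1.0]
gripper_width: 0.0294
gripper_force: 30.0
```

```bash
cat > shot.py <<'E'
import sys
from h import *
cams(); n,cam,x,y,w,h,k=sys.argv[1:]; x,y,w,h,k=map(int,(x,y,w,h,k))
im=C[cam][4][y:y+h,x:x+w,::-1]; cv2.imwrite(f"pics/{n}.png",cv2.resize(im,None,fx=k,fy=k,interpolation=cv2.INTER_CUBIC))
st=arm.get_state(); print(np.round(st["position"],4),st["gripper_width"])
E
python3 shot.py d1 scene 340 150 100 120 5
```

```text
[ 0.6539 -0.2664  0.1344] 0.029294136825490466
```

View pics/d1.png

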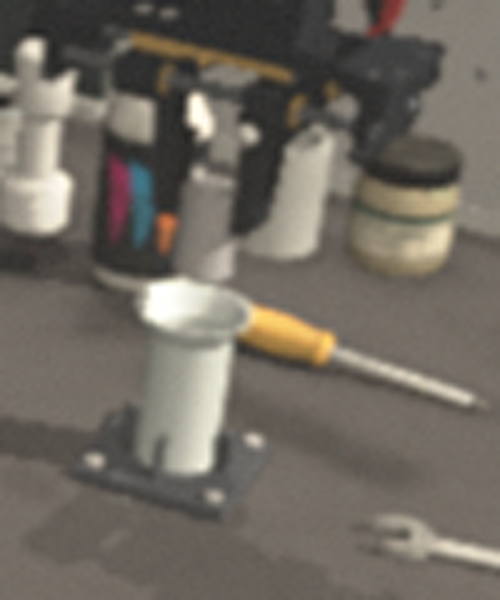

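The bushing is held above the funnel, its bottom at about crop (205,272) and the rim centre at (195,308). Checking this against the projection.

```bash
python3 - <<'E'
from h import *
cams()
print(un((205,272),340,150,5),proj("scene",[.6539,-.2664,.1196]), un((195,308),340,150,5),proj("scene",[.6555,-.2644,.096]))
E
```

```text
(380.6, 204.0) [379.83367025 203.19117455] (378.6, 211.2) [378.26758989 210.93171649]
```

carry_out(
  plan=[
    [0.2, [-0.004, 0.005, 0], [0, 0, 0]],
    [0.2, [0, 0, 0.04], [0, 0, 0]],
    [0.2, [0, 0, 0.035], [0, 0, 0]],
    [0.2, [0, 0, 0.03], [0, 0, 0]],
    [0.2, [0, 0, 0], [0, 0, 0]],
    [0.2, [0, 0, 0], [0, 0, 0]],
  ],
)

```text
time: 9.93
position: [0.657, -0.2623, 0.0927]
tool_rot: [0.0, -0.0, 1.0, -0.0]
wrist_force: [0.7, -0.1, -0.8]
gripper_width: 0.0295
gripper_force: 30.0
```

carry_out(
  plan=[
    [0.2, [0.004, -0.005, 0], [0, 0, 0]],
    [0.2, [0, 0, 0], [0, 0, 0]],
    [0.6, [0, 0, 0], [0, 0, 0]],
    [0.6, [0, 0, 0], [0, 0, 0]],
    [0.6, [0, 0, 0], [0, 0, 0]],
    [0.6, [0, 0, 0], [0, 0, 0]],
    [0.6, [0, 0, -0.1], [0, 0, 0]],
    [0.6, [0, 0, -0.1], [0, 0, 0]],
    [0.6, [0.08, 0.1, 0], [0, 0, 0]],
    [0.6, [0.08, 0.1, 0], [0, 0, 0]],
    [0.6, [0, 0.14, 0], [0, 0, 0]],
    [0.6, [0, 0.14, 0], [0, 0, 0]],
  ],
)

```text
time: 11.42
position: [0.5908, -0.0708, 0.173]
tool_rot: [0.0, 0.0, 1.0, 0.0]
wrist_force: [1.4, 0.1, -0.5]
gripper_width: 0.0528
gripper_force: 0.0
```

```bash
python3 shot.py e1 top 330 160 90 60 6
```

```text
[ 0.5915 -0.0633  0.1725] 0.052875497846740886
```

View pics/e1.png

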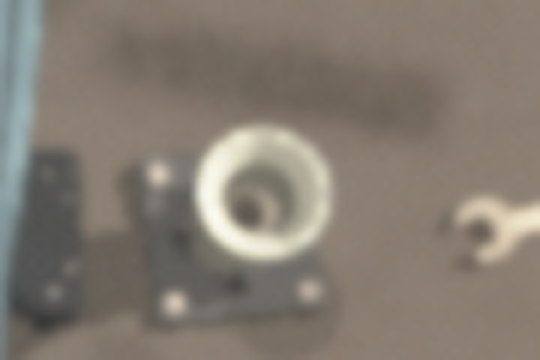

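The long bushing is down the tube, its bore visible at (250,205) inside the funnel. Next is the short bushing.

carry_out(
  plan=[
    [0.65, [0.026, 0.125, 0], [0, 0, 0]],
    [0.65, [0.026, 0.125, 0], [0, 0, 0]],
    [0.65, [0.026, 0.125, 0], [0, 0, 0]],
    [0.65, [0.026, 0.125, 0], [0, 0, 0]],
    [0.65, [0.027, 0.123, 0], [0, 0, 0]],
    [0.65, [0, 0, 0.08], [0, 0, 0]],
    [0.65, [0, 0, 0.08], [0, 0, 0]],
    [0.65, [0, 0, 0.08], [0, 0, 0]],
    [0.65, [0, 0, 0], [0, 0, 0]],
    [0.65, [0, 0, 0], [0, 0, 0]],
  ],
)

```text
time: 12.78
position: [0.5395, 0.1769, 0.0776]
tool_rot: [0.001, -0.0, 1.0, 0.0]
wrist_force: [-0.1, 0.5, 0.3]
gripper_width: 0.0571
gripper_force: 0.0
```

carry_out(
  plan=[
    [0.65, [0, 0.022, 0], [0, 0, 0]],
    [0.65, [0, 0, 0.06], [0, 0, 0]],
    [0.65, [0, 0, 0.06], [0, 0, 0]],
    [0.65, [0, 0, 0.059], [0, 0, 0]],
    [0.65, [0, 0, 0], [0, 0, 0]],
    [0.65, [0, 0, 0], [0, 0, 0]],
    [0.2, [0, 0, 0], [0, 0, 0]],
    [0.2, [0, 0, 0], [0, 0, 0]],
    [0.2, [0, 0, 0], [0, 0, 0]],
    [0.2, [0, 0, 0], [0, 0, 0]],
  ],
)

```text
time: 14.02
position: [0.5388, 0.186, 0.0053]
tool_rot: [0.0, -0.0, 1.0, 0.0]
wrist_force: [-0.8, 0.6, 4.3]
gripper_width: 0.0284
gripper_force: 30.0
```

carry_out(
  plan=[
    [0.2, [0, 0, -0.1], [0, 0, 0]],
    [0.2, [0, 0, -0.1], [0, 0, 0]],
    [0.2, [0, 0, -0.1], [0, 0, 0]],
    [0.2, [-0.032, -0.125, -0.1], [0, 0, 0]],
    [0.2, [-0.032, -0.125, 0], [0, 0, 0]],
    [0.2, [-0.032, -0.125, 0], [0, 0, 0]],
    [0.2, [-0.032, -0.125, 0], [0, 0, 0]],
    [0.2, [-0.032, -0.125, 0], [0, 0, 0]],
    [0.2, [-0.032, -0.125, 0], [0, 0, 0]],
    [0.2, [-0.032, -0.125, 0], [0, 0, 0]],
    [0.2, [-0.032, -0.125, 0], [0, 0, 0]],
    [0.2, [-0.034, -0.125, 0], [0, 0, 0]],
  ],
)

```text
time: 15.52
position: [0.6542, -0.2635, 0.1628]
tool_rot: [-0.0, -0.0, 1.0, 0.0]
wrist_force: [1.1, 0.7, 0.1]
gripper_width: 0.0285
gripper_force: 30.0
```

carry_out(
  plan=[
    [0.2, [0, 0, 0.05], [0, 0, 0]],
    [0.2, [0, 0, 0], [0, 0, 0]],
    [0.2, [0, 0, 0], [0, 0, 0]],
  ],
)

```text
time: 15.9
position: [0.6544, -0.26, 0.1432]
tool_rot: [-0.0, -0.001, 1.0, 0.001]
wrist_force: [-1.1, -0.3, -0.1]
gripper_width: 0.0283
gripper_force: 30.0
```

carry_out(
  plan=[
    [0.2, [-0.003, -0.011, 0], [0, 0, 0]],
    [0.2, [0, 0, 0.04], [0, 0, 0]],
    [0.2, [0, 0, 0.03], [0, 0, 0]],
    [0.2, [0, 0, 0.03], [0, 0, 0]],
    [0.2, [0, 0, 0.02], [0, 0, 0]],
    [0.2, [0, 0, 0.018], [0, 0, 0]],
    [0.2, [0, 0, 0], [0, 0, 0]],
    [0.2, [0, 0, 0], [0, 0, 0]],
  ],
)

```text
time: 16.9
position: [0.6557, -0.2665, 0.0884]
tool_rot: [0.0, -0.0, 1.0, -0.0]
wrist_force: [-0.2, -0.9, -0.1]
gripper_width: 0.0282
gripper_force: 30.0
```

Shift y by +2 mm, release, rise, then head for the nut at (.5325,-.197).

carry_out(
  plan=[
    [0.2, [0, 0.004, 0], [0, 0, 0]],
    [0.2, [0, 0, 0], [0, 0, 0]],
    [0.6, [0, 0, 0], [0, 0, 0]],
    [0.6, [0, 0, 0], [0, 0, 0]],
    [0.6, [0, 0, 0], [0, 0, 0]],
    [0.6, [0, 0, 0], [0, 0, 0]],
    [0.6, [0, 0, -0.1], [0, 0, 0]],
    [0.6, [0, 0, -0.1], [0, 0, 0]],
    [0.6, [0.1, 0.06, 0], [0, 0, 0]],
    [0.6, [0.1, 0.06, 0], [0, 0, 0]],
    [0.6, [0.1, 0.05, 0], [0, 0, 0]],
    [0.6, [0, 0, 0], [0, 0, 0]],
  ],
)

```text
time: 18.4
position: [0.5326, -0.1954, 0.1679]
tool_rot: [-0.001, -0.0, 1.0, 0.001]
wrist_force: [-0.5, -0.4, 0.2]
gripper_width: 0.0528
gripper_force: 0.0
```

```bash
python3 - <<'E'
from h import *
cams(); st=arm.get_state(); print(np.round(st["position"],4))
up=lambda im,x,y,w,h,k: cv2.resize(im[y:y+h,x:x+w,::-1],None,fx=k,fy=k,interpolation=cv2.INTER_CUBIC)
cv2.imwrite("pics/f1.png",np.hstack([up(C["top"][4],345,165,60,60,6),up(C["scene"][4],345,195,60,60,6)]))
E
```

```text
[ 0.5363 -0.1971  0.1686]
```

View pics/f1.png

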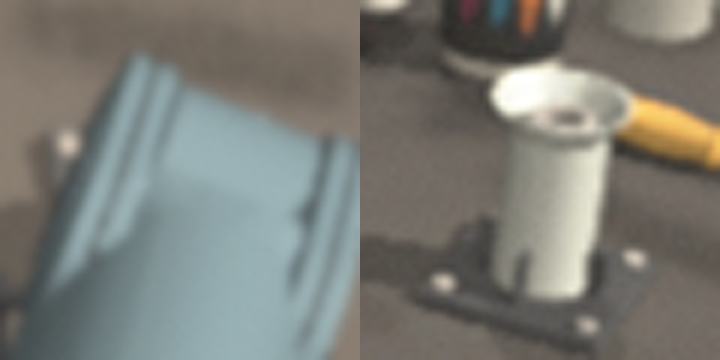

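The short bushing is in too; its top (570,117) sits just under the rim. Now I'll estimate the nut's yaw.

```bash
python3 - <<'E'
from h import *
cams()
for cam,x,y,f in(("top",346,239.5,"top0"),("scene",329.6,248,"scene0")):
    im=cv2.imread(f"pics/{f}.png",0).astype(np.float32)
    G=np.arange(-.026,.026,.0005); c=np.array([.5325,-.197])
    P=np.array([[proj(cam,[c[0]+a,c[1]+b,.016]) for b in G] for a in G]).astype(np.float32)
    R=cv2.remap(im,P[...,0],P[...,1],cv2.INTER_CUBIC); cv2.imwrite(f"pics/n_{cam}.png",cv2.resize(R,None,fx=4,fy=4))
    # fit hexagon template: bright ring vs outside
    A,B=np.meshgrid(G,G,indexing="ij"); best=[]
    for th in range(0,60,3):
        for dx in np.arange(-.003,.0031,.001):
            for dy in np.arange(-.003,.0031,.001):
                m=np.max([(A-dx)*np.cos(np.radians(th+60*k))+(B-dy)*np.sin(np.radians(th+60*k)) for k in range(6)],0)
                r=np.hypot(A-dx,B-dy); T=((m<.0145)&(r>.009)).astype(np.float32); T=cv2.GaussianBlur(T,(0,0),4); w=(m<.022)if cam=="top" else (m<.022)&(A-dx+.6*(B-dy)>-.012)
                best.append((np.corrcoef(T[w],R[w])[0,1],th,dx,dy))
    d={}
    for b in best: d[b[1]]=max(d.get(b[1],b),b)
    print(cam,[(t,round(float(v[0]),3)) for t,v in d.items()],max(best))
E
```

```text
top [(0, 0.866), (3, 0.865), (6, 0.864), (9, 0.864), (12, 0.865), (15, 0.864), (18, 0.868), (21, 0.871), (24, 0.873), (27, 0.876), (30, 0.884), (33, 0.881), (36, 0.881), (39, 0.881), (42, 0.881), (45, 0.878), (48, 0.876), (51, 0.874), (54, 0.871), (57, 0.868)] (np.float64(0.8839294920460643), 30, np.float64(-0.001), np.float64(0.0))
scene [(0, 0.735), (3, 0.729), (6, 0.727), (9, 0.726), (12, 0.726), (15, 0.722), (18, 0.725), (21, 0.725), (24, 0.724), (27, 0.726), (30, 0.735), (33, 0.727), (36, 0.727), (39, 0.728), (42, 0.729), (45, 0.727), (48, 0.731), (51, 0.731), (54, 0.731), (57, 0.731)] (np.float64(0.7353800305041803), 0, np.float64(-0.002), np.float64(-0.002))[ WARN:0@3.238] global loadsave.cpp:1063 imwrite_ Unsupported depth image for selected encoder is fallbacked to CV_8U.
```

carry_out(
  plan=[
    [0.6, [0.01, 0, 0.08], [0, 0, 0]],
    [0.6, [0, 0, 0.08], [0, 0, 0]],
    [0.6, [0, 0, 0.08], [0, 0, 0]],
    [0.6, [0, 0, 0.08], [0, 0, 0]],
    [0.6, [0, 0, 0], [0, 0, 0]],
    [0.6, [0, 0, 0], [0, 0, 0]],
  ],
)

```text
time: 19.35
position: [0.5326, -0.1975, 0.0409]
tool_rot: [0.001, -0.0, 1.0, -0.0]
wrist_force: [1.3, 0.4, 0.1]
gripper_width: 0.0522
gripper_force: 0.0
```

carry_out(
  plan=[
    [0.6, [0, 0, 0.04], [0, 0, 0]],
    [0.6, [0, 0, 0.04], [0, 0, 0]],
    [0.6, [0, 0, 0.025], [0, 0, 0]],
    [0.6, [0, 0, 0.012], [0, 0, 0]],
    [0.6, [0, 0, 0], [0, 0, 0]],
    [0.6, [0, 0, 0], [0, 0, 0]],
    [0.2, [0, 0, 0], [0, 0, 0]],
    [0.2, [0, 0, 0], [0, 0, 0]],
    [0.2, [0, 0, 0], [0, 0, 0]],
    [0.2, [0, 0, 0], [0, 0, 0]],
  ],
)

```text
time: 20.6
position: [0.5316, -0.1968, -0.0066]
tool_rot: [0.0, -0.0, 1.0, -0.0]
wrist_force: [-0.3, 0.8, 1.6]
gripper_width: 0.0281
gripper_force: 30.0
```

carry_out(
  plan=[
    [0.2, [0, 0, -0.1], [0, 0, 0]],
    [0.2, [0, 0, -0.1], [0, 0, 0]],
    [0.2, [0, 0, -0.1], [0, 0, 0]],
    [0.2, [-0.037, 0.13, 0], [0, 0, 0]],
    [0.2, [-0.037, 0.13, 0], [0, 0, 0]],
    [0.2, [-0.037, 0.13, 0], [0, 0, 0]],
    [0.2, [-0.037, 0.13, 0], [0, 0, 0]],
    [0.2, [-0.037, 0.13, 0], [0, 0, 0]],
    [0.2, [-0.037, 0.13, 0], [0, 0, 0]],
    [0.2, [-0.037, 0.13, 0], [0, 0, 0]],
    [0.2, [-0.037, 0.13, 0], [0, 0, 0]],
    [0.2, [-0.037, 0.128, 0], [0, 0, 0]],
  ],
)

```text
time: 22.1
position: [0.6644, 0.2721, 0.1129]
tool_rot: [-0.0, -0.0, 1.0, -0.0]
wrist_force: [0.9, 0.2, -1.3]
gripper_width: 0.0283
gripper_force: 30.0
```

carry_out(
  plan=[
    [0.2, [0, 0, 0.03], [0, 0, 0]],
    [0.2, [0, 0, 0], [0, 0, 0]],
    [0.2, [0, 0, 0], [0, 0, 0]],
  ],
)

```text
time: 22.48
position: [0.6646, 0.268, 0.1012]
tool_rot: [-0.0, 0.001, 1.0, -0.001]
wrist_force: [0.2, 0.1, -0.6]
gripper_width: 0.0286
gripper_force: 30.0
```

carry_out(
  plan=[
    [0.2, [-0.026, -0.055, 0], [0, 0, 0]],
    [0.2, [0, 0, 0.08], [0, 0, 0]],
    [0.2, [0, 0, 0.07], [0, 0, 0]],
    [0.2, [0, 0, 0.04], [0, 0, 0]],
    [0.2, [0, 0, 0.03], [0, 0, 0]],
    [0.2, [0, 0, 0.02], [0, 0, 0]],
    [0.2, [0, 0, 0], [0, 0, 0]],
    [0.2, [0, 0, 0], [0, 0, 0]],
  ],
)

```text
time: 23.48
position: [0.6754, 0.2487, 0.006]
tool_rot: [0.001, -0.0, 1.0, 0.0]
wrist_force: [0.9, -0.5, -1.0]
gripper_width: 0.0284
gripper_force: 30.0
```

carry_out(
  plan=[
    [0.2, [0, 0, 0.018], [0, 0, 0]],
    [0.2, [0, 0, 0], [0, 0, 0]],
    [0.5, [0, 0, 0], [0, 0, 0]],
    [0.5, [0, 0, 0], [0, 0, 0]],
    [0.5, [0, 0, 0], [0, 0, 0]],
    [0.5, [0, 0, -0.06], [0, 0, 0]],
    [0.5, [0, 0, -0.12], [0, 0, 0]],
    [0.5, [0, 0, -0.13], [0, 0, 0]],
    [0.6, [0.1, -0.1, 0], [0, 0, 0]],
    [0.6, [0.1, -0.1, 0], [0, 0, 0]],
    [0.6, [0.1, -0.1, 0], [0, 0, 0]],
    [0.6, [0.073, -0.1, 0], [0, 0, 0]],
  ],
)

```text
time: 24.98
position: [0.5246, 0.0873, 0.1238]
tool_rot: [0.001, -0.0, 1.0, 0.0]
wrist_force: [0.6, -0.6, 0.2]
gripper_width: 0.0527
gripper_force: 0.0
```

carry_out(
  plan=[
    [0.6, [0, -0.11, 0], [0, 0, 0]],
    [0.6, [0, -0.105, 0], [0, 0, 0]],
    [0.6, [0, 0, 0], [0, 0, 0]],
    [0.6, [0, 0, 0], [0, 0, 0]],
  ],
)

```text
time: 25.48
position: [0.5264, 0.0031, 0.1231]
tool_rot: [0.001, -0.0, 1.0, 0.0]
wrist_force: [-0.3, 0.4, -1.6]
gripper_width: 0.0528
gripper_force: 0.0
```

carry_out(
  plan=[
    [0.6, [0, 0, 0.07], [0, 0, 0]],
    [0.6, [0, 0, 0.07], [0, 0, 0]],
    [0.6, [0, 0, 0.06], [0, 0, 0]],
    [0.6, [0, 0, 0.04], [0, 0, 0]],
    [0.6, [0, 0, 0], [0, 0, 0]],
    [0.6, [0, 0, 0], [0, 0, 0]],
    [0.1, [0, 0, 0], [0, 0, 0]],
    [0.1, [0, 0, 0], [0, 0, 0]],
    [0.1, [0, 0, 0], [0, 0, 0]],
    [0.1, [0, 0, 0], [0, 0, 0]],
    [0.1, [0, 0, 0], [0, 0, 0]],
  ],
)

```text
time: 26.85
position: [0.5257, 0.0024, 0.026]
tool_rot: [-0.0, -0.0, 1.0, 0.0]
wrist_force: [0.6, 0.8, 0.3]
gripper_width: 0.0149
gripper_force: 30.0
```

carry_out(
  plan=[
    [0.1, [0, 0, -0.08], [0, 0, 0]],
    [0.1, [0, 0, -0.08], [0, 0, 0]],
    [0.1, [0, 0, -0.06], [0, 0, 0]],
    [0.1, [-0.044, 0.1, 0], [0, 0, 0]],
    [0.1, [-0.044, 0.1, 0], [0, 0, 0]],
    [0.1, [-0.044, 0.1, 0], [0, 0, 0]],
    [0.1, [-0.044, 0.1, 0], [0, 0, 0]],
    [0.1, [-0.044, 0.1, 0], [0, 0, 0]],
    [0.1, [-0.042, 0.1, 0], [0, 0, 0]],
    [0.1, [0, 0, 0], [0, 0, 0]],
    [0.1, [0, 0, 0], [0, 0, 0]],
    [0.1, [0, 0, 0], [0, 0, 0]],
  ],
)

```text
time: 28.35
position: [0.6302, 0.2404, 0.1138]
tool_rot: [-0.0, 0.001, 1.0, -0.001]
wrist_force: [-0.5, -0.3, -1.1]
gripper_width: 0.0154
gripper_force: 29.9
```

```bash
python3 shot.py g1 scene 190 130 100 90 7
```

```text
[0.6303 0.241  0.1141] 0.0149676558345743
```

View pics/g1.png

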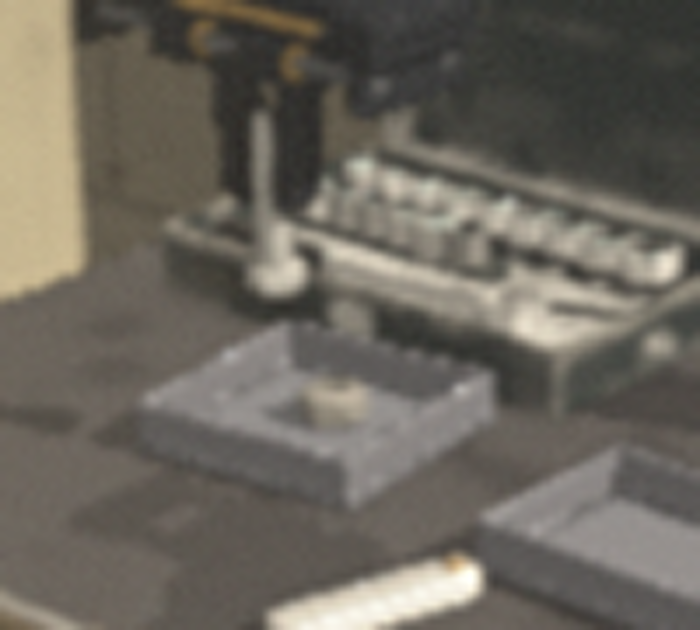

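The nut lies in the bin (335,400) and the bolt hangs vertical (265,200). Lower it.

carry_out(
  plan=[
    [0.1, [0, 0, 0.06], [0, 0, 0]],
    [0.1, [0, 0, 0.06], [0, 0, 0]],
    [0.1, [0, 0, 0.05], [0, 0, 0]],
    [0.1, [0, 0, 0.025], [0, 0, 0]],
    [0.1, [0, 0, 0.006], [0, 0, 0]],
    [0.1, [0, 0, 0], [0, 0, 0]],
    [0.1, [0, 0, 0], [0, 0, 0]],
  ],
)

```text
time: 29.32
position: [0.631, 0.2427, 0.0345]
tool_rot: [0.001, -0.0, 1.0, 0.0]
wrist_force: [0.6, 0.0, -1.9]
gripper_width: 0.0153
gripper_force: 29.9
```

Bottom is at about 8 mm. Lower in 1 mm steps until contact.

carry_out(
  plan=[
    [0.1, [0, 0, 0.006], [0, 0, 0]],
    [0.1, [0, 0, 0.003], [0, 0, 0]],
    [0.1, [0, 0, 0], [0, 0, 0]],
    [0.1, [0, 0, 0], [0, 0, 0]],
  ],
)

```text
time: 29.82
position: [0.6305, 0.2425, 0.0301]
tool_rot: [0.0, -0.0, 1.0, 0.0]
wrist_force: [-0.4, 0.2, -0.2]
gripper_width: 0.0147
gripper_force: 30.0
```

carry_out(
  plan=[
    [0.1, [0, 0, 0.001], [0, 0, 0]],
    [0.1, [0, 0, 0], [0, 0, 0]],
    [0.5, [0, 0, 0], [0, 0, 0]],
    [0.5, [0, 0, 0], [0, 0, 0]],
    [0.5, [0, 0, 0], [0, 0, 0]],
    [0.5, [0, 0, 0], [0, 0, 0]],
    [0.5, [0, 0, -0.06], [0, 0, 0]],
    [0.5, [0, 0, -0.1], [0, 0, 0]],
    [0.5, [0, 0, -0.1], [0, 0, 0]],
    [0.5, [0.06, 0.12, 0], [0, 0, 0]],
    [0.5, [0.06, 0.12, 0], [0, 0, 0]],
    [0.5, [0.06, 0.12, 0], [0, 0, 0]],
  ],
)

```text
time: 31.32
position: [0.5581, 0.3881, 0.1359]
tool_rot: [0.001, -0.0, 1.0, 0.001]
wrist_force: [0.6, -0.8, 0.2]
gripper_width: 0.044
gripper_force: 0.0
```

```bash
python3 shot.py g2 scene 190 130 100 90 7
```

```text
[0.5534 0.3954 0.1353] 0.04447608116695706
```

View pics/g2.png

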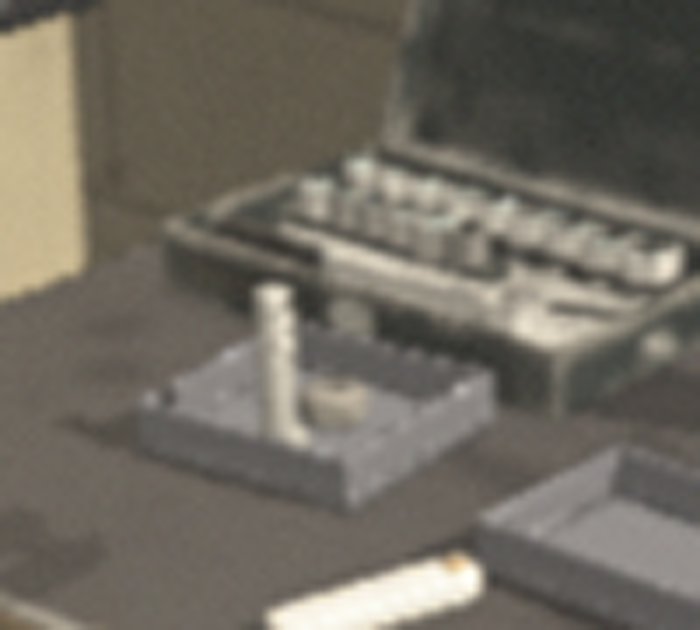

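The bolt stands upright beside the nut. Now the spark plug.

carry_out(
  plan=[
    [0.5, [-0.008, 0.067, 0], [0, 0, 0]],
    [0.5, [0, 0, 0.08], [0, 0, -0.037]],
    [0.5, [0, 0, 0.08], [0, 0, 0]],
    [0.5, [0, 0, 0.07], [0, 0, 0]],
    [0.5, [0, 0, 0], [0, 0, 0]],
    [0.5, [0, 0, 0], [0, 0, 0]],
  ],
)

```text
time: 32.17
position: [0.5627, 0.4136, 0.0437]
tool_rot: [0.001, -0.058, 0.998, 0.001]
wrist_force: [-0.5, 0.1, 0.1]
gripper_width: 0.0439
gripper_force: 0.0
```

```bash
python3 - <<'E'
from h import *
cams()
b=np.array([.6305,.2425,.0845]);print("bolt top",proj("scene",b),un((275,289),190,130,7),"base",proj("scene",[.6305,.2425,.009]))
from scipy.spatial.transform import Rotation as R
st=arm.get_state();q=st["tool_rot"];print(np.round(st["position"],4))
print((R.from_quat([q[1],q[2],q[3],q[0]]).inv().apply(np.array([.5565,.4222,-.006])-st["position"])/.4).round(4))
print(R.from_quat([q[1],q[2],q[3],q[0]]).as_matrix().round(3))
E
```

```text
bolt top [228.4965531  170.72906865] (228.85714285714286, 170.85714285714286) base [229.27615468 192.36020239]
[0.5628 0.4138 0.0438]
[0.0134 0.0224 0.1245]
[[-0.993 -0.116  0.003]
 [-0.116  0.993  0.002]
 [-0.003  0.002 -1.   ]]
```

Bolt top matches the upright projection. Correct the position, descend and grip.

carry_out(
  plan=[
    [0.5, [0.013, 0.022, 0], [0, 0, 0]],
    [0.5, [0, 0, 0], [0, 0, 0]],
    [0.5, [0, 0, 0.05], [0, 0, 0]],
    [0.5, [0, 0, 0.045], [0, 0, 0]],
    [0.5, [0, 0, 0.02], [0, 0, 0]],
    [0.5, [0, 0, 0.009], [0, 0, 0]],
    [0.5, [0, 0, 0], [0, 0, 0]],
    [0.5, [0, 0, 0], [0, 0, 0]],
    [0.1, [0, 0, 0], [0, 0, 0]],
    [0.1, [0, 0, 0], [0, 0, 0]],
    [0.1, [0, 0, 0], [0, 0, 0]],
    [0.1, [0, 0, 0], [0, 0, 0]],
  ],
)

```text
time: 33.78
position: [0.5554, 0.4215, -0.0078]
tool_rot: [0.0, -0.058, 0.998, 0.0]
wrist_force: [0.1, 0.9, 1.1]
gripper_width: 0.0162
gripper_force: 30.0
```

carry_out(
  plan=[
    [0.1, [0, 0, -0.06], [0, 0, 0]],
    [0.1, [0, 0, -0.1], [0, 0, 0]],
    [0.1, [0, 0, -0.1], [0, 0, 0]],
    [0.1, [0, 0, -0.06], [0, 0, 0.037]],
    [0.1, [-0.027, -0.129, 0], [0, 0, 0]],
    [0.1, [-0.027, -0.129, 0], [0, 0, 0]],
    [0.1, [-0.027, -0.129, 0], [0, 0, 0]],
    [0.1, [-0.027, -0.129, 0], [0, 0, 0]],
    [0.1, [-0.027, -0.129, 0], [0, 0, 0]],
    [0.1, [-0.027, -0.129, 0], [0, 0, 0]],
    [0.1, [-0.027, -0.129, 0], [0, 0, 0]],
    [0.1, [-0.03, -0.129, 0], [0, 0, 0]],
  ],
)

```text
time: 35.28
position: [0.6438, 0.0069, 0.1219]
tool_rot: [0.001, -0.0, 1.0, 0.0]
wrist_force: [-0.0, 0.2, -1.8]
gripper_width: 0.0163
gripper_force: 30.0
```

carry_out(
  plan=[
    [0.1, [0, 0, 0.06], [0, 0, 0]],
    [0.1, [0, 0, 0], [0, 0, 0]],
    [0.1, [0, 0, 0], [0, 0, 0]],
  ],
)

```text
time: 35.65
position: [0.6436, 0.0098, 0.0973]
tool_rot: [0.001, -0.001, 1.0, 0.0]
wrist_force: [-0.2, -0.1, -0.1]
gripper_width: 0.0157
gripper_force: 30.0
```

carry_out(
  plan=[
    [0.1, [0, 0, 0.08], [0, 0, 0]],
    [0.1, [0, 0, 0.07], [0, 0, 0]],
    [0.1, [0, 0, 0.05], [0, 0, 0]],
    [0.1, [0, 0, 0.03], [0, 0, 0]],
    [0.1, [0, 0, 0.012], [0, 0, 0]],
    [0.1, [0, 0, 0], [0, 0, 0]],
    [0.1, [0, 0, 0], [0, 0, 0]],
  ],
)

```text
time: 36.52
position: [0.6438, 0.0085, 0.0]
tool_rot: [0.001, -0.0, 1.0, 0.0]
wrist_force: [-0.7, 0.2, -0.4]
gripper_width: 0.0163
gripper_force: 30.0
```

Lower 3 mm more, release and rise clear.

carry_out(
  plan=[
    [0.1, [0, 0, 0.006], [0, 0, 0]],
    [0.1, [0, 0, 0.002], [0, 0, 0]],
    [0.1, [0, 0, 0], [0, 0, 0]],
    [0.4, [0, 0, 0], [0, 0, 0]],
    [0.4, [0, 0, 0], [0, 0, 0]],
    [0.4, [0, 0, 0], [0, 0, 0]],
    [0.4, [0, 0, 0], [0, 0, 0]],
    [0.4, [0, 0, -0.05], [0, 0, 0]],
    [0.4, [0, 0, -0.1], [0, 0, 0]],
    [0.4, [0, 0, -0.14], [0, 0, 0]],
    [0.4, [0, 0, -0.14], [0, 0, 0]],
  ],
)

```text
time: 37.9
position: [0.6432, 0.0085, 0.1712]
tool_rot: [0.001, -0.0, 1.0, 0.0]
wrist_force: [-0.0, -0.3, 0.5]
gripper_width: 0.0356
gripper_force: 0.0
```

carry_out(
  plan=[
    [0.5, [0.1, -0.1, 0], [0, 0, 0]],
    [0.5, [0.1, -0.1, 0], [0, 0, 0]],
    [0.5, [0.1, -0.1, 0], [0, 0, 0]],
    [0.5, [0, -0.1, 0], [0, 0, 0]],
    [0.5, [0, -0.1, 0], [0, 0, 0]],
    [0.5, [0, 0, 0], [0, 0, 0]],
    [0.5, [0, 0, 0], [0, 0, 0]],
  ],
)

```text
time: 38.78
position: [0.5235, -0.1909, 0.1688]
tool_rot: [0.0, -0.0, 1.0, 0.0]
wrist_force: [0.1, 0.1, -0.1]
gripper_width: 0.0437
gripper_force: 0.0
```

```bash
python3 - <<'E'
from h import *
cams(); st=arm.get_state(); print(st["time"],np.round(st["position"],3))
up=lambda im,x,y,w,h,k: cv2.resize(im[y:y+h,x:x+w,::-1],None,fx=k,fy=k,interpolation=cv2.INTER_CUBIC)
cv2.imwrite("pics/z.png",np.vstack([up(C["top"][4],155,165,200,80,4)[:300],up(C["scene"][4],205,160,200,75,4)]))
E
```

```text
38.875 [ 0.524 -0.19   0.168]
```

View pics/z.png

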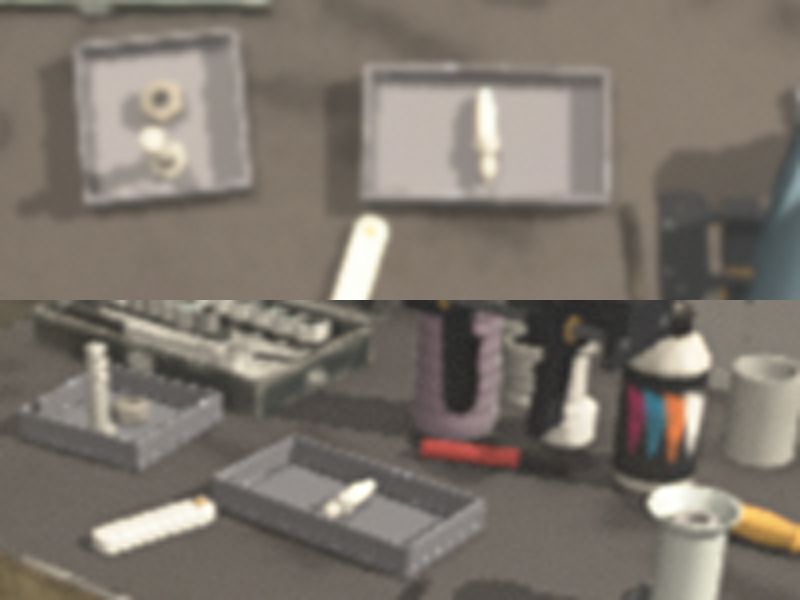

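The nut (160,100) and the upright bolt (155,145) are in the bin, the plug lies flat in the tray (487,135), and both bushings are in the tube (scene view, 695,517). Nothing is touched by the robot.

```bash
python3 -c "
from rig import arm
print(arm.sign_off())"
```

```text
the job is handed in; nothing more can be done
None
```

The job is handed in at 39 s of the 123 s allowed: the long bushing then the short one are in the magazine, the nut and the upright bolt are in the bin, and the spark plug lies flat in the tray; the last picture, taken just before handing in, showed all five in place.

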